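# Pump up the rinse tank until its pressure pin stands out

### The arm

A 7-joint arm with a two-finger parallel gripper is mounted at the origin on a cart in front of the work surface, level with it; the furniture and walls round the work are solid. World frame = base frame: x ahead of the robot, y to its left, z up, the work surface at z = 0. Lengths are in m, angles in rad, forces in N, time in s.
With the tool pointing down it reaches from about 0.4 to 0.875 m from the base axis. Payload 19.3 kg.
Tool frame: the origin (TCP) lies between the finger pads; the fingertips stand 25 mm ahead of it and the grasp point (between the pads) lies 6 mm ahead of it; z points along the fingers, y is the line along which they close (so a half turn about z gives the same grasp; the last joint's range is limited). The gripper opens to 85 mm and grips with 20 to 120 N. Pads are 22 mm wide; open, the fingers measure 114 mm over their backs; the gripper's body (76 mm by 85 mm) begins 54 mm behind the grasp point. The pads swing forward as they close: fully open they stand 13 mm farther back than shut.
Start: joints at [1.188, 0.521, -0.036, 1.599, 0.021, 1.021, -0.113], TCP at [0.192, -0.595, 0.256] pointing down, gripper open.
Joint ranges: [-2.91, 2.91], [-0.3, 2.13], [-1.5, 1.42], [0.17, 2.43], [-1.26, 4.41], [0.16, 1.93], [-2.52, 2.52]. Speed limits (rad/s): [1.89, 1.89, 2.39, 2.39, 3.01, 3.01, 3.01].

### API

Orientations are given as a rotation vector (axis times angle).
In Python, from plant import ctrl gives the robot as it stands.
- The arm moves only by the tool carry_out, never from a script. Its argument "deltas" is a list of rows, each a list of 6 numbers: the shift along the tool's x, y, z as a fraction of full scale, then the turn, a rotation vector about the tool's x, y, z as a fraction of full scale. In form: [[tx, ty, tz, rx, ry, rz], ...]. A call has 1 to 12 rows; each row is the pose to reach, as a shift and turn from the pose commanded when the call began, along the tool's axes at that moment; what a row does not reach only later rows make up. Full scale, the value 1, is 50 cm for a shift and 0.5 rad for a turn. A row lasts 1/8 s, in which the tool goes at most 62.5 mm and 10.7 degrees, less where a joint would pass 70% of its speed; a pose out of reach is approached as far as the arm can. A call with a number of a shift or a turn outside -1 to 1 is refused whole. A call with a gripper value outside its range is refused whole. "claw" is the opening, from 0 (shut) to 1 (fully open), set as the call begins (left out, the last holds). The fingers move at their own pace and stop on an object; the grip force is fixed at half the most. Time passes only in rows, so rows that repeat a pose let the fingers close. It gives the time, the measured TCP pose, the force, the opening and the grip force at its end, in the units of the state.
- ctrl.state(): the state, without advancing time (a new reading comes with each control period).
- ctrl.capture(name): name is "scene" or "top"; returns (picture, depth): 480x640x3 uint8, red, green, blue; 480x640 float32, m along the optical axis (not along the pixel's ray), 0 where there is no reading.
- ctrl.camera_params(name): a dict with "vertical_fov" (degrees; the focal length in pixels is half the picture's height over the tangent of half this angle, whatever the lens; pixels are square), "cx", "cy" (the principal point, pixels), "D" ([k1, k2, p1, p2, k3] as OpenCV has them; the pictures are not rectified), "eye" and "orientation" of the camera in the world. Camera axes: x right, y down, z forward; pixel columns grow to the right and rows downward; lengths in m; the calibration is good to about 2 mm. A picture is of the moment at which its call begins. camera_params takes no time and is no camera call.
- ctrl.hand_in(): hands the job in; it is judged then, once.
Trained networks look in the newest picture that a camera, given by its name, has taken for a name from the list of things; names that differ only in an ending like _2 or _b are one class to them, and where a whole thing is asked for, a point or a joint stands for the part that bears it (a point fixed in the world has none). Each returns a list of dicts, best first, with "score" (0 to 1); they miss things now and then, are a little off and sometimes report something else, mostly with a low value. They report only what shows in the picture. A call takes as long as a camera call.
- ctrl.find_in(camera, label): "location" ([x, y, z] in m, in world coordinates, good to about 4 mm: the middle of the surface that is visible of it).
- ctrl.outline_of(camera, label): "mask" (480x640 bool, what is visible of it).
- ctrl.tip_of(camera, label): "location" ([x, y, z] in m, in world coordinates, good to about 4 mm: a listed point, or the origin of a listed thing).
The state is a dict: "time_s": time; "q": joint angles; "joint_vel": joint speeds; "joint_torque": joint torques, N m; "tool_pos": TCP position; "ee_rot": TCP orientation; "contact_force": force on the tool from outside, world axes, zero at the start; "wrist_torque": the same for the moment, N m; "grip_width": finger opening in m; "gripper_force": force on a finger pad.
Only numpy, scipy, OpenCV 4.12 (cv2) and the standard library are available. Lean on these libraries where they do the work, as an engineer would, in place of code of your own. Each camera call takes 0.05 s, during which the arm holds its last target. There are 200 camera calls.

### The job

Get the hand-pumped rinse tank ready for the next batch of bottles: push its storage latch aside so that the plunger springs up, then press the plunger knob down and let it rise, again and again, until the pressure pin in the lid stands fully out. Do not touch the pin, do not lift, tip or shove the tank, and disturb nothing round it. Finish with the latch swung clear, the plunger up and the arm away.

Things in the scene. Friction and masses are not known exactly. Their poses are not given: they have to be found in the camera images.
- tank: Bare metal jug-shaped tank standing loose, 3.4 kg, 120 mm across; black screw lid, 101 mm across, flat top 178 mm up. Origin: centre of its underside, z up along the pump rod. Towards its +x a spray outlet (to 120 mm from the axis), +y a carrying handle (to 108 mm), -y the latch on the lid, -x the pressure pin on the lid. Tips or slides if pushed sideways near the top by over 6 N or so.
- knob_top (a point): Top centre of the plunger's black, slightly domed mushroom knob (47 mm across, 27 mm thick) on the tank's axis; 275 mm above the table with the plunger up, 245 mm fully down. Under it a 20 mm neck and, 50 to 56 mm below the knob's top, the 48 mm collar that the latch holds down.
- plunger (a joint): How far the plunger is pressed down, m: 0 up, 0.030 fully down. A spring lifts it (5 N at the top, 8 N at the bottom). Pumping takes up to about 13 N; once the tank is full, extra strokes only meet the spring and do no harm. It starts at 0.027, held by the latch, and springs up when the latch is clear.
- latch (a joint): Angle of the latch about its vertical pivot, rad: starts at 0 to 0.15, over the collar; grows counter-clockwise seen from above (the tab goes from the tank's -y side towards its +x); stop at 1.5. The collar comes free at about 0.8: swing the latch well past that, to 1 or more. It stays where it is left; 1 to 3 N at the tab moves it.
- latch_tab (a point): Centre of the latch's upright thumb tab: steel plate 6 mm thick (along the push), 18 mm wide, 197 to 227 mm above the table, 40 mm outward from the pivot and 82 mm from the tank's axis when latched. The point's x axis is the direction in which the tab opens; it turns with the latch.
- latch_pivot (a point): The latch's pivot on its post on the lid, 42 mm from the tank's axis towards the tank's -y, 203 mm above the table. The latch is a flat steel bar 5 mm thick, 197 to 202 mm above the table.
- pin (a joint): How far the pressure pin is out, m: 0 at rest, 0.022 fully out. The first strokes only build pressure; then it creeps out, and the last two full strokes make it pop out. It stays between strokes (one-way valve). 3 to 5 full strokes are needed, by the pressure left in the tank; short ones give less (under 10 mm may give nothing); let the plunger rise fully each time.
- pin_tip (a point): Top of the pressure pin: steel, 10 mm across, in a round brass guide on the lid, 38 mm from the tank's axis towards its -x. 194 mm above the table at rest (2 mm out of its guide), 216 mm fully out, when a dark groove shows at its foot. Not to be touched.
- near_bottle: Full, capped glass bottle, 77 mm across, 222 mm high, loose, beyond the tank's handle. Origin: centre of its underside.
- funnel: Pale metal funnel standing on its rim, about 101 x 122 mm, 108 mm high, loose. Origin: centre of its underside.
- cap_a: Black ribbed bottle cap, 33 mm across, 19 mm high, loose on the table beside the tank. Origin: centre of its underside.
- cap_b: Second such cap, loose on the table beside the tank. Origin: centre of its underside.

How it is judged:
By the outcome, as a careful person would: the job done as asked, in the order asked, and still so for the second after the job is handed in, with the robot touching nothing.
It also fails if it takes over 58 s, if anything falls off the work surface, if the arm or the gripper's body presses on something with over 40 N, if the wrist force passes 120 N, or if a joint passes its speed limit or range.

## Working session

There is one attempt and no reset: what is moved stays moved. The work goes in short steps, Python scripts to look and compute and a tool call to move; the robot and the scene stay as the last step left them, time stands still between calls to the robot, and variables do not carry over. Pictures are saved under pics/ and viewed, at most 10 in all, crops included, and the job is handed in when it is done.

Besides the shell and the picture viewer there is one more tool, called after ">>>" as name([rows], argument=value, ...), one row to a line, values as JSON. carry_out: Moves the arm, as the interface text tells. Its arguments: {"type":"object","properties":{"deltas":{"type":"array","items":{"type":"array","items":{"type":"number"}}},"claw":{"type":"number"}},"required":["deltas"]}

```bash
mkdir -p pics; cat > h.py <<'E'
import numpy as np,cv2
from plant import ctrl
from scipy.spatial.transform import Rotation as R
E
python3 - <<'E'
from h import *
ims=[]
for c in ("scene","top"):
    p,d=ctrl.capture(c); cv2.imwrite(f"pics/{c}0.png",p[:,:,::-1])
    P=ctrl.camera_params(c);print(c,np.round(P["eye"],3),np.round(P["orientation"],3))
    for l in ("knob_top","latch_tab","latch_pivot","pin_tip","tank","near_bottle","funnel","cap_a"):
        print(l,[(round(r["score"],2),np.round(r["location"],3).tolist()) for r in ctrl.tip_of(c,l)[:3]])
s=ctrl.state();print({k:np.round(v,3).tolist() for k,v in s.items()}, R.from_rotvec(s["ee_rot"]).as_matrix().round(3).tolist())
E
```

```text
scene [0.165 0.635 0.557] [-0.687  2.292 -1.468]
knob_top [(0.77, [0.548, 0.043, 0.245])]
latch_tab [(0.6, [0.528, -0.037, 0.213])]
latch_pivot [(0.57, [0.54, -0.002, 0.203])]
pin_tip []
tank [(0.68, [0.55, 0.039, -0.002])]
near_bottle [(0.96, [0.704, 0.193, -0.002]), (0.38, [0.514, 0.148, -0.0])]
funnel []
cap_a [(0.93, [0.54, 0.179, 0.0]), (0.78, [0.512, 0.144, 0.002])]
top [ 0.498 -0.02   1.228] [-2.178  2.145 -0.082]
knob_top [(0.69, [0.551, 0.039, 0.251])]
latch_tab [(0.76, [0.532, -0.033, 0.212])]
latch_pivot [(0.69, [0.535, 0.003, 0.205])]
pin_tip [(0.67, [0.641, -0.137, -0.003])]
tank [(0.83, [0.552, 0.042, 0.002])]
near_bottle [(0.6, [0.704, 0.194, 0.0]), (0.26, [0.532, -0.033, 0.214])]
funnel [(0.58, [0.642, -0.137, -0.002])]
cap_a [(0.64, [0.537, 0.184, 0.0]), (0.53, [0.516, 0.144, 0.004])]
{'time_s': 0.9, 'q': [1.188, 0.521, -0.036, 1.6, 0.021, 1.021, -0.113], 'joint_vel': [-0.0, 0.001, -0.002, 0.001, 0.001, 0.001, 0.0], 'joint_torque': [-0.001, -92.683, 1.978, -37.025, 0.018, 0.002, 0.0], 'tool_pos': [0.192, -0.595, 0.256], 'ee_rot': [3.103, 0.489, 0.0], 'contact_force': [0.202, 0.271, 0.165], 'wrist_torque': [0.015, 0.022, -0.028], 'gripper_force': 0.0, 'grip_width': 0.085} [[0.951, 0.308, 0.0], [0.308, -0.951, -0.0], [0.0, 0.0, -1.0]]
```

View pics/scene0.png

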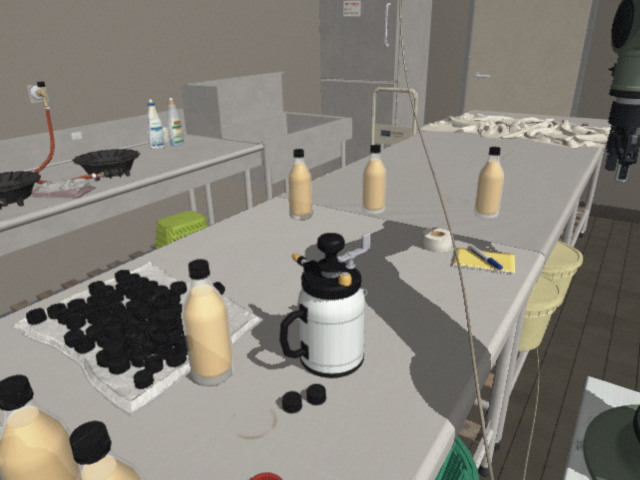

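View pics/top0.png

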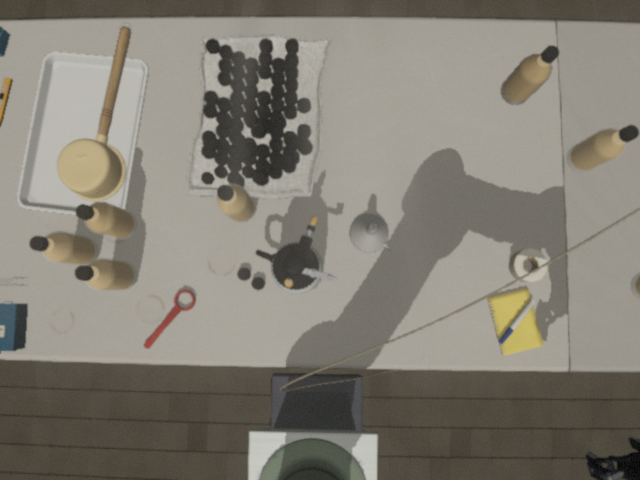

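The tank stands at about (0.55, 0.04). In the top view its latch tab is at about (325,275), the pin guide at (289,283) and the outlet at (314,220). A thin cable crosses the top view from (285,388) to (640,210), so I'll check its depth, and how far the latch has turned, before moving.

```bash
cat >> h.py <<'E'
def world(c,d,uv):
    P=ctrl.camera_params(c); f=240/np.tan(np.radians(P["vertical_fov"])/2)
    K=np.array([[f,0,P["cx"]],[0,f,P["cy"]],[0,0,1]])
    uv=np.array(uv,float).reshape(-1,2)
    n=cv2.undistortPoints(uv[:,None],K,np.array(P["D"]))[:,0]
    z=d[uv[:,1].astype(int),uv[:,0].astype(int)][:,None]
    return np.hstack([n*z,z])@R.from_rotvec(P["orientation"]).as_matrix().T+P["eye"]
def cloud(c,d):
    v,u=np.mgrid[:480,:640]; w=world(c,d,np.c_[u.ravel(),v.ravel()]); return w.reshape(480,640,3)
E
python3 - <<'E'
from h import *
p,d=ctrl.capture("top"); w=cloud("top",d)
for u in range(300,640,30):
    v=int(388-(u-285)*178/355); b=w[v-12:v+13,u]; i=b[:,2].argmax(); print(u,b[i].round(3))
a=w[200:320,250:350].reshape(-1,3)
for n,m in (("outlet",(a[:,0]>.61)&(a[:,2]>.03)),("tab",(a[:,1]<-.015)&(a[:,2]>.19))):
    print(n,m.sum(),a[m].mean(0).round(3),a[m].min(0).round(3),a[m].max(0).round(3))
p,d=ctrl.capture("scene"); w=cloud("scene",d)
for v in range(20,480,40):
    u=int(400+v*90/480); b=w[v,u-15:u+16]; dd=d[v,u-15:u+16]; i=np.where(dd>0,dd,9).argmin(); print(v,b[i].round(3),dd[i])
E
```

```text
300 [0.295 0.031 0.076]
330 [ 0.328 -0.038  0.09 ]
360 [ 0.357 -0.107  0.093]
390 [ 0.383 -0.176  0.091]
420 [ 0.417 -0.245  0.095]
450 [ 0.452 -0.313  0.103]
480 [ 0.483 -0.379  0.112]
510 [ 0.525 -0.442  0.13 ]
540 [ 0.561 -0.504  0.148]
570 [ 0.598 -0.563  0.168]
600 [ 0.63  -0.619  0.189]
630 [ 0.669 -0.675  0.209]
outlet 258 [0.652 0.052 0.141] [ 0.611 -0.004  0.03 ] [0.72  0.165 0.18 ]
tab 132 [ 0.517 -0.025  0.634] [ 0.498 -0.044  0.198] [ 0.539 -0.015  1.228]
20 [ 1.029 -1.207  0.584] 1.8165215
60 [ 0.951 -1.091  0.447] 1.7459438
100 [ 0.842 -0.926  0.329] 1.6151218
140 [ 0.721 -0.75   0.237] 1.4581877
180 [ 0.604 -0.574  0.172] 1.2927961
220 [ 0.508 -0.424  0.125] 1.1505098
260 [ 0.436 -0.282  0.095] 1.0188738
300 [ 0.368 -0.139  0.09 ] 0.87869
340 [ 0.321 -0.027  0.087] 0.7714827
380 [0.288 0.041 0.068] 0.71140295
420 [0.265 0.076 0.03 ] 0.68845844
460 [ 0.244  0.088 -0.028] 0.6933709
```

>>> carry_out([
  [0, 0, -0.1, 0, 0, 0],
  [0, 0, -0.2, 0, 0, 0],
  [0.05, -0.05, -0.29, 0, 0, 0],
  [0.13, -0.13, -0.29, 0, 0, 0],
  [0.21, -0.21, -0.29, 0, 0, 0],
  [0.29, -0.29, -0.29, 0, 0, 0],
  [0.37, -0.37, -0.29, 0, 0, 0],
  [0.45, -0.45, -0.29, 0, 0, 0],
  [0.53, -0.53, -0.29, 0, 0, 0],
  [0.61, -0.61, -0.29, 0, 0, 0],
  [0.69, -0.68, -0.29, 0, 0, 0],
  [0.77, -0.75, -0.29, 0, 0, 0],
], claw=0)

```text
time_s: 2.5
tool_pos: [0.4438, -0.1178, 0.4016]
ee_rot: [3.103, 0.489, 0.001]
contact_force: [1.3, -1.4, -0.3]
grip_width: 0.0001
gripper_force: 0.0
```

>>> carry_out([
  [0.08, -0.073, 0, 0, 0, 0],
  [0.159, -0.146, 0, 0, 0, 0],
  [0.159, -0.146, 0.1, 0, 0, 0],
  [0.159, -0.146, 0.2, 0, 0, 0],
  [0.159, -0.146, 0.2, 0, 0, 0],
  [0.159, -0.146, 0.2, 0, 0, 0],
])

```text
time_s: 3.25
tool_pos: [0.4972, -0.0255, 0.3031]
ee_rot: [3.103, 0.489, 0.003]
contact_force: [0.0, 0.7, 0.7]
grip_width: -0.0001
gripper_force: 0.0
```

```bash
python3 - <<'E'
from h import *
c="scene"
p,d=ctrl.capture(c); cv2.imwrite("pics/s1.png",cv2.resize(p[190:390,240:440,::-1],(600,600),interpolation=3))
for l in ("knob_top","latch_tab","latch_pivot","pin_tip"):
    print(l,[(round(r["score"],2),np.round(r["location"],3).tolist()) for r in ctrl.tip_of(c,l)[:3]])
s=ctrl.state();print(s["tool_pos"],s["contact_force"])
w=cloud(c,d).reshape(-1,3)
m=(w[:,2]>.206)&(w[:,2]<.226)&(abs(w[:,0]-.53)<.02)&(abs(w[:,1]+.035)<.02);print(m.sum(),w[m].mean(0),w[m].min(0),w[m].max(0))
m=(w[:,2]>.235)&(w[:,2]<.256)&(abs(w[:,0]-.55)<.03)&(abs(w[:,1]-.04)<.03);print(m.sum(),w[m].mean(0),w[m].min(0),w[m].max(0))
E
```

```text
knob_top [(0.68, [0.542, 0.18, -0.0]), (0.67, [0.549, 0.043, 0.247])]
latch_tab [(0.63, [0.528, -0.04, 0.214])]
latch_pivot [(0.62, [0.539, 0.002, 0.204])]
pin_tip []
[ 0.49683661 -0.02560203  0.30245904] [ 0.49609783  0.02065407 -0.21384345]
90 [ 0.52543065 -0.03433887  0.2165798 ] [ 0.52222265 -0.04459766  0.20612649] [ 0.53050656 -0.02642916  0.22577609]
347 [0.54540188 0.04953874 0.24270244] [0.5262973  0.02585377 0.23504207] [0.57111402 0.0661898  0.24769533]
```

View pics/s1.png

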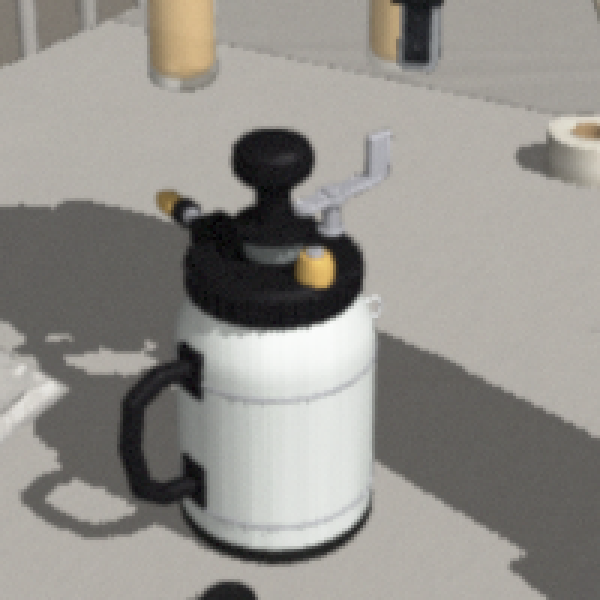

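>>> carry_out([
  [0, 0, 0.065, 0, 0, 0],
  [0, 0, 0.13, 0, 0, 0],
  [0.005, 0.01, 0.13, 0, 0, 0],
  [0.01, 0.021, 0.13, 0, 0, 0],
  [0.01, 0.021, 0.13, 0, 0, 0],
])

```text
time_s: 4.12
tool_pos: [0.5053, -0.0345, 0.2375]
ee_rot: [3.103, 0.488, 0.003]
contact_force: [0.7, 0.1, -0.1]
grip_width: -0.0001
gripper_force: 0.0
```

Now I'll push in an arc, starting from W1 (subtracting 0.010 and 0.021).

>>> carry_out([
  [0.01, 0.004, 0, 0, 0, 0],
  [0.018, 0.007, 0, 0, 0, 0],
  [0.028, 0.016, 0, 0, 0, 0],
  [0.039, 0.025, 0, 0, 0, 0],
  [0.052, 0.032, 0, 0, 0, 0],
  [0.066, 0.037, 0, 0, 0, 0],
  [0.081, 0.039, 0, 0, 0, 0],
  [0.096, 0.038, 0, 0, 0, 0],
  [0.106, 0.036, 0, 0, 0, 0],
  [0.114, 0.033, 0, 0, 0, 0],
  [0.114, 0.033, 0, 0, 0, 0],
])

```text
time_s: 5.5
tool_pos: [0.564, -0.0317, 0.2363]
ee_rot: [-3.103, -0.49, -0.001]
contact_force: [0.2, 0.5, -0.7]
grip_width: -0.0
gripper_force: 0.0
```

```bash
python3 - <<'E'
from h import *
c="scene"
p,d=ctrl.capture(c); cv2.imwrite("pics/s2.png",cv2.resize(p[170:390,240:440,::-1],(545,600),interpolation=3))
for l in ("knob_top","latch_tab","latch_pivot","tank"):
    print(l,[(round(r["score"],2),np.round(r["location"],3).tolist()) for r in ctrl.tip_of(c,l)[:3]])
s=ctrl.state();print(s["tool_pos"],s["contact_force"])
E
```

```text
knob_top [(0.79, [0.547, 0.041, 0.274])]
latch_tab [(0.54, [0.573, -0.016, 0.214])]
latch_pivot [(0.44, [0.541, 0.001, 0.203])]
tank [(0.79, [0.552, 0.043, -0.003])]
[ 0.56369782 -0.03217358  0.2363908 ] [-0.1200565   0.14263605 -0.0018967 ]
```

View pics/s2.png

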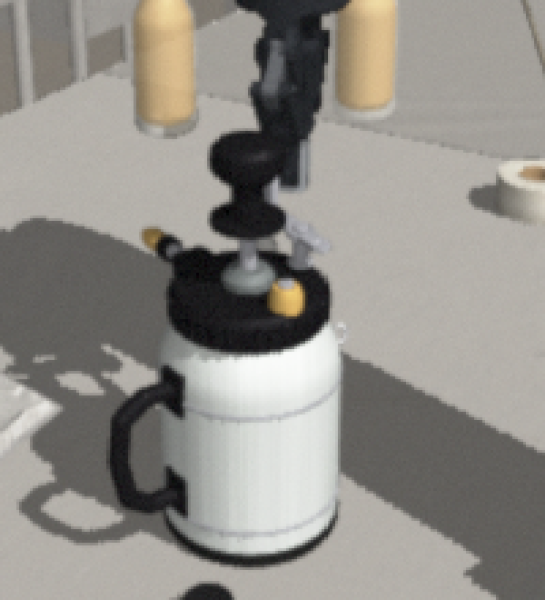

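>>> carry_out([
  [-0.02, 0, 0, 0, 0, 0],
  [-0.02, 0, -0.1, 0, 0, 0],
  [-0.02, 0, -0.22, 0, 0, 0],
  [0.017, -0.07, -0.22, 0, 0, 0],
  [0.017, -0.149, -0.22, 0, 0, 0],
  [0.017, -0.149, -0.22, 0, 0, 0],
  [0.017, -0.149, -0.138, 0, 0, 0],
  [0.017, -0.149, -0.138, 0, 0, 0],
])

```text
time_s: 6.75
tool_pos: [0.5476, 0.0402, 0.3035]
ee_rot: [3.103, 0.488, -0.007]
contact_force: [-0.5, 0.2, 0.4]
grip_width: -0.0
gripper_force: 0.0
```

```bash
python3 - <<'E'
from h import *
c="scene"
p,d=ctrl.capture(c); cv2.imwrite("pics/s3.png",cv2.resize(p[170:390,240:440,::-1],(545,600),interpolation=3))
for l in ("latch_tab","pin_tip"):
    print(l,[(round(r["score"],2),np.round(r["location"],3).tolist()) for r in ctrl.tip_of(c,l)[:3]])
s=ctrl.state();print(s["tool_pos"],s["contact_force"])
E
```

```text
latch_tab [(0.48, [0.571, -0.017, 0.215])]
pin_tip [(0.6, [0.572, -0.017, 0.215])]
[0.5492862  0.04101814 0.30656777] [-0.3777167   0.17988307  0.56117292]
```

View pics/s3.png

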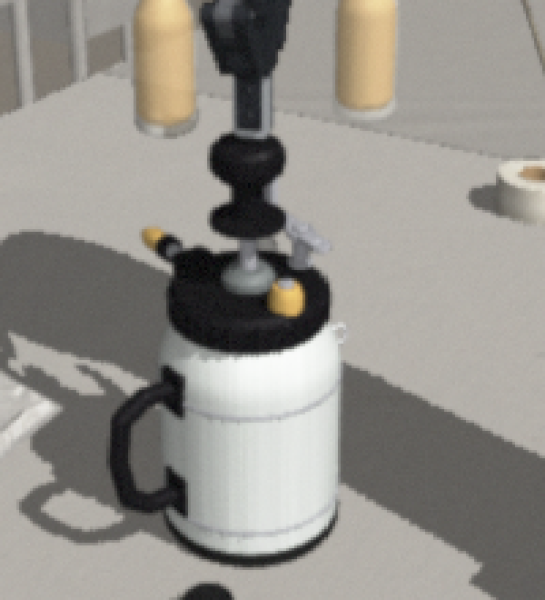

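The finger is centred on the knob at about (247,140), the latch is clear at (310,238), and the pin is still in. Now the first stroke, holding at the bottom to read the force.

>>> carry_out([
  [0, 0, 0.015, 0, 0, 0],
  [0, 0, 0.03, 0, 0, 0],
  [0, 0, 0.045, 0, 0, 0],
  [0, 0, 0.058, 0, 0, 0],
  [0, 0, 0.068, 0, 0, 0],
  [0, 0, 0.068, 0, 0, 0],
  [0, 0, 0.068, 0, 0, 0],
])

```text
time_s: 7.78
tool_pos: [0.5496, 0.0413, 0.2722]
ee_rot: [3.103, 0.489, 0.003]
contact_force: [-0.1, -0.2, 9.1]
grip_width: -0.0
gripper_force: 4.8
```

>>> carry_out([
  [0, 0, 0.003, 0, 0, 0],
  [0, 0, 0.005, 0, 0, 0],
  [0, 0, 0.005, 0, 0, 0],
  [0, 0, 0.005, 0, 0, 0],
])

```text
time_s: 8.28
tool_pos: [0.5496, 0.0413, 0.27]
ee_rot: [3.103, 0.489, 0.004]
contact_force: [-1.1, -0.9, 14.5]
grip_width: -0.0003
gripper_force: 7.0
```

>>> carry_out([
  [0, 0, -0.03, 0, 0, 0],
  [0, 0, -0.06, 0, 0, 0],
  [0, 0, -0.077, 0, 0, 0],
  [0, 0, -0.077, 0, 0, 0],
  [0, 0, -0.077, 0, 0, 0],
  [0, 0, -0.055, 0, 0, 0],
  [0, 0, -0.038, 0, 0, 0],
  [0, 0, -0.02, 0, 0, 0],
  [0, 0, -0.006, 0, 0, 0],
  [0, 0, 0, 0, 0, 0],
  [0, 0, 0, 0, 0, 0],
])

```text
time_s: 9.65
tool_pos: [0.5493, 0.0415, 0.2699]
ee_rot: [3.103, 0.489, 0.003]
contact_force: [-7.2, -1.1, 31.7]
grip_width: -0.0002
gripper_force: 16.0
```

>>> carry_out([
  [0, 0, -0.03, 0, 0, 0],
  [0, 0, -0.06, 0, 0, 0],
  [0, 0, -0.077, 0, 0, 0],
  [0, 0, -0.077, 0, 0, 0],
  [0, 0, -0.077, 0, 0, 0],
  [0, 0, -0.055, 0, 0, 0],
  [0, 0, -0.038, 0, 0, 0],
  [0, 0, -0.02, 0, 0, 0],
  [0, 0, -0.006, 0, 0, 0],
  [0, 0, 0, 0, 0, 0],
  [0, 0, 0, 0, 0, 0],
])

```text
time_s: 11.02
tool_pos: [0.5493, 0.0415, 0.2699]
ee_rot: [3.103, 0.489, 0.003]
contact_force: [-7.4, -1.9, 31.9]
grip_width: -0.0003
gripper_force: 16.0
```

>>> carry_out([
  [0, 0, -0.03, 0, 0, 0],
  [0, 0, -0.06, 0, 0, 0],
  [0, 0, -0.077, 0, 0, 0],
  [0, 0, -0.077, 0, 0, 0],
  [0, 0, -0.077, 0, 0, 0],
  [0, 0, -0.055, 0, 0, 0],
  [0, 0, -0.038, 0, 0, 0],
  [0, 0, -0.02, 0, 0, 0],
  [0, 0, -0.006, 0, 0, 0],
  [0, 0, 0, 0, 0, 0],
  [0, 0, 0, 0, 0, 0],
])

```text
time_s: 12.4
tool_pos: [0.5493, 0.0415, 0.2699]
ee_rot: [3.103, 0.489, 0.003]
contact_force: [-7.1, -2.1, 30.4]
grip_width: 0.0001
gripper_force: 15.6
```

>>> carry_out([
  [0, 0, -0.03, 0, 0, 0],
  [0, 0, -0.06, 0, 0, 0],
  [0, 0, -0.077, 0, 0, 0],
  [0, 0, -0.077, 0, 0, 0],
  [0, 0, -0.077, 0, 0, 0],
  [0, 0, -0.055, 0, 0, 0],
  [0, 0, -0.038, 0, 0, 0],
  [0, 0, -0.02, 0, 0, 0],
  [0, 0, -0.006, 0, 0, 0],
  [0, 0, 0, 0, 0, 0],
  [0, 0, 0, 0, 0, 0],
])

```text
time_s: 13.78
tool_pos: [0.5493, 0.0415, 0.2699]
ee_rot: [3.103, 0.489, 0.003]
contact_force: [-6.3, -1.7, 31.0]
grip_width: 0.0
gripper_force: 15.6
```

>>> carry_out([
  [0, 0, -0.04, 0, 0, 0],
  [0, 0, -0.077, 0, 0, 0],
  [0, 0, -0.15, 0, 0, 0],
  [0, 0, -0.15, 0, 0, 0],
])

```text
time_s: 14.28
tool_pos: [0.5495, 0.0416, 0.345]
ee_rot: [3.103, 0.489, 0.004]
contact_force: [-0.0, 0.4, -1.0]
grip_width: 0.0002
gripper_force: 0.0
```

```bash
python3 - <<'E'
from h import *
c="scene"
p,d=ctrl.capture(c); cv2.imwrite("pics/s4.png",cv2.resize(p[170:390,240:440,::-1],(545,600),interpolation=3))
for l in ("knob_top","latch_tab","pin_tip","tank"):
    print(l,[(round(r["score"],2),np.round(r["location"],3).tolist()) for r in ctrl.tip_of(c,l)[:3]])
s=ctrl.state();print(s["time_s"],s["tool_pos"],s["contact_force"])
E
```

```text
knob_top [(0.78, [0.548, 0.042, 0.272]), (0.46, [0.517, 0.055, 0.216])]
latch_tab [(0.58, [0.571, -0.016, 0.215]), (0.38, [0.513, 0.149, 0.004])]
pin_tip [(0.64, [0.517, 0.055, 0.214])]
tank [(0.78, [0.547, 0.041, -0.001])]
14.525 [0.54850407 0.04129632 0.34257804] [-0.42553742  0.09211377 -0.28062376]
```

View pics/s4.png

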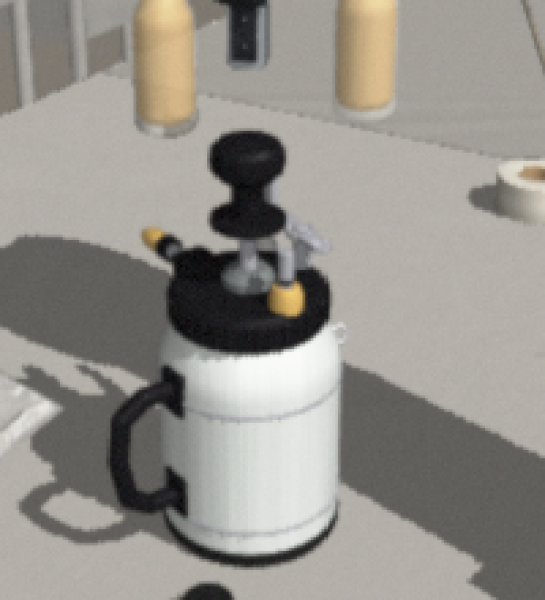

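The pin at (286,262) stands out to about 215 mm, the plunger is up, the latch is clear and the tank hasn't moved. Now I'll retreat.

>>> carry_out([
  [0, 0, -0.08, 0, 0, 0],
  [-0.06, 0.06, -0.12, 0, 0, 0],
  [-0.12, 0.12, -0.12, 0, 0, 0],
  [-0.2, 0.2, -0.12, 0, 0, 0],
  [-0.28, 0.28, -0.12, 0, 0, 0],
  [-0.36, 0.36, -0.12, 0, 0, 0],
  [-0.44, 0.44, -0.12, 0, 0, 0],
  [-0.44, 0.44, -0.12, 0, 0, 0],
  [-0.44, 0.44, -0.12, 0, 0, 0],
  [-0.44, 0.44, -0.12, 0, 0, 0],
])

```text
time_s: 15.78
tool_pos: [0.4078, -0.2346, 0.4035]
ee_rot: [-3.102, -0.492, 0.0]
contact_force: [-0.1, -0.3, -0.7]
grip_width: 0.0003
gripper_force: 0.0
```

```bash
python3 - <<'E'
from h import *
for c in ("scene","top"):
    p,d=ctrl.capture(c)
    for l in ("knob_top","latch_tab","pin_tip","tank","funnel","near_bottle","cap_a"):
        print(c,l,[(round(r["score"],2),np.round(r["location"],3).tolist()) for r in ctrl.tip_of(c,l)[:2]])
    if c=="scene": cv2.imwrite("pics/s5.png",cv2.resize(p[230:300,290:390,::-1],(800,560),interpolation=cv2.INTER_CUBIC))
print(ctrl.state()["joint_vel"])
E
```

```text
scene knob_top [(0.78, [0.549, 0.041, 0.275])]
scene latch_tab [(0.52, [0.57, -0.014, 0.211])]
scene pin_tip [(0.53, [0.518, 0.055, 0.214])]
scene tank [(0.78, [0.546, 0.04, -0.005])]
scene funnel [(0.55, [0.542, 0.182, 0.002]), (0.16, [0.517, 0.055, 0.215])]
scene near_bottle []
scene cap_a [(0.88, [0.515, 0.146, 0.003]), (0.88, [0.539, 0.181, -0.0])]
top knob_top [(0.61, [0.55, 0.043, 0.277]), (0.54, [0.514, 0.143, -0.001])]
top latch_tab [(0.49, [0.574, -0.015, 0.213])]
top pin_tip []
top tank [(0.58, [0.551, 0.041, -0.0])]
top funnel [(0.86, [0.644, -0.139, -0.001])]
top near_bottle [(0.79, [0.704, 0.192, 0.001])]
top cap_a [(0.69, [0.516, 0.147, 0.0]), (0.59, [0.537, 0.183, -0.004])]
[ 0.00039996 -0.00092726  0.00159645  0.00041161 -0.0001737  -0.00080382
  0.00195438]
```

View pics/s5.png

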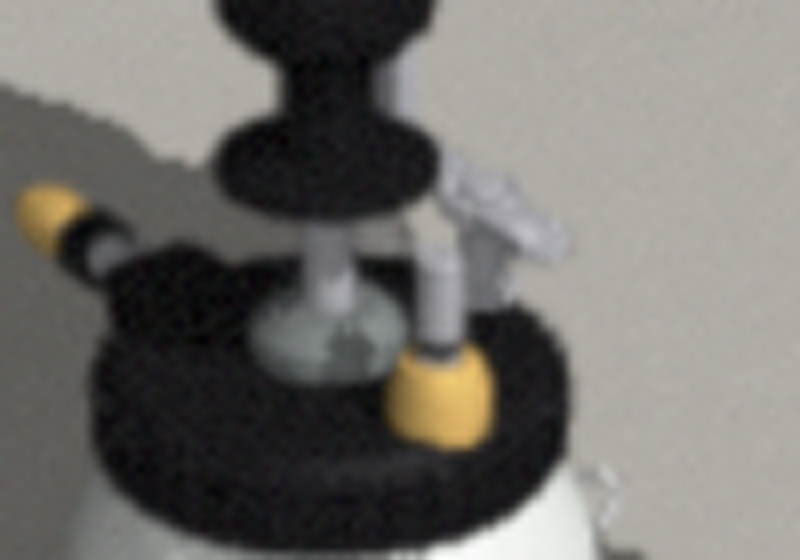

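The dark groove shows at the pin's foot, at (440,350), so the pin is fully out. The latch is clear, the plunger is up, and nothing around the tank has moved.

```bash
python3 -c "
from plant import ctrl
print(ctrl.hand_in())"
```

```text
the job is handed in; nothing more can be done
None
```

The job is done and handed in: I swung the latch clear to about 1.35 rad and gave five full strokes; the pin now stands fully out with its groove showing, the plunger is up, the arm is away, and nothing around the tank moved.

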